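# Close up the tool chest

## Task

The small blue tool chest on the bench has been left open. With your fingertips, pushing only from outside and without pinching or reaching into anything, push both of its drawers fully home and swing its lid down gently, without slamming it, until it lies flat and shut. Leave the tools, parts and containers in and around the chest where they are.

Things in the scene. Friction and masses are not known exactly. Their poses are not given: they have to be found in the camera images.
- chest: blue sheet-steel tool chest, fixed to the bench, 150 deep (its x) x 320 wide (y) x 100 high without the lid; origin at the centre of its underside; its -x side is the front, towards the robot, +y its left; a lid over an open tray in its top, two drawers side by side below (middles at y = +81 and -81), their fronts at x = -87 when shut
- drawer_left (a joint): how far the left (+y) drawer is out, in m: 0 fully home against a stop, grows as it slides along the chest's -x; stays where it is left; slides stiffly (about 2 N); opens to 0.07 at most. Its plain flat front has no handle, 148 wide, from 6 to 60 above the bench, 12 thick
- drawer_left_front (a point): point on the outer face of the left drawer's front, mid width, 48 above the bench; axes as the chest's; moves with the drawer
- drawer_right (a joint): the same for the right (-y) drawer
- drawer_right_front (a point): point on the outer face of the right drawer's front, mid width, 48 above the bench; axes as the chest's; moves with the drawer
- lid (a joint): opening angle of the lid in rad: 0 shut and flat, grows as its front edge rises (1.57 upright); a friction hinge (about 0.45 N m) holds it at any angle, so it must be pushed all the way down; weight about 350 g. It starts leaning forward over the chest, between about 1.0 and 1.35. Slamming means faster than 2 rad/s
- lid_hinge (a point): middle of the lid's hinge axis, which runs along the chest's y, at the top rear edge of the chest, chest x = +75, 101 above the bench; turns with the lid. The lid is a plain flat plate, no handle, 158 (hinge to front edge) x 322 wide x 6 thick; its upper (outer) face is 7 above the hinge axis when shut
- lid_edge (a point): middle of the lid's front edge on the upper (outer) face: 158 from the hinge axis along the lid and 7 off it; turns with the lid
- bushing: plain steel bushing standing upright, 28 dia x 40 high, with a 16 bore, on the bench in front of the chest, near the line between the two drawers; origin at its underside
- oil: white plastic bottle, 52 dia x 130 high, standing on the bench beside the chest (about 280 from its middle, left or right); origin at its underside
- paste: grey jar with a steel lid, 68 dia x 85 high, standing on the bench on the other side of the chest; origin at its underside
- hammer: hammer with a wooden handle, about 280 long, lying on the bench to the front right of the chest; origin on the bench under its middle
- chisel: dark flat steel chisel, 157 x 20 x 12, lying on the bench to the front left of the chest; origin on the bench under its middle
- parallel: steel bar 20 x 110 x 12 lying in the chest's top tray, well below the rim; origin at its underside
- collar: steel ring 40 dia x 14 high lying in the chest's top tray, well below the rim; origin at its underside

How it is judged:
By the outcome, as a careful person would: the job done as asked, in the order asked, and still so for the second after the job is handed in, with the robot touching nothing.
It also fails if it takes over 61 s, if anything falls off the work surface, if the arm or the gripper's body presses on something with over 40 N, if the wrist force passes 120 N, or if a joint passes its speed limit or range.

## Robot

A 6-joint arm with a two-finger parallel gripper is mounted at the origin on the work surface. World frame = base frame: x ahead of the robot, y to its left, z up, the work surface at z = 0. Lengths are in m, angles in rad, forces in N, time in s.
With the tool pointing down it reaches from about 0.35 to 0.975 m from the base axis. Payload 4.9 kg.
Tool frame: the origin (TCP) lies between the finger pads; the fingertips stand 25 mm ahead of it and the grasp point (between the pads) lies 6 mm ahead of it; z points along the fingers, y is the line along which they close (so a half turn about z gives the same grasp; the last joint's range is limited). The gripper opens to 85 mm and grips with 20 to 120 N. Pads are 22 mm wide; open, the fingers measure 114 mm over their backs; the gripper's body (76 mm by 85 mm) begins 54 mm behind the grasp point. The pads swing forward as they close: fully open they stand 13 mm farther back than shut.
Start: joints at [1.038, 0.053, 1.613, -0, 1.476, -0.119], TCP at [0.251, 0.572, 0.256] pointing down, gripper open.
Joint ranges: [-3.01, 3.01], [-1.01, 2.22], [0.06, 2.58], [-1.02, 4.17], [0.09, 2.62], [-3.14, 3.14]. Speed limits (rad/s): [2.57, 2.57, 3.14, 3.14, 3.14, 3.14].

## Interface

Orientations are given as a unit quaternion [w, x, y, z].
In Python, from plant import manip gives the robot as it stands.
- The arm moves only by the shell command python3 -m inch 'ROWS'. ROWS is JSON, a list of rows, each a list of 3 entries, a list of its own where there are three numbers: the shift along the tool's x, y, z in m, then the turn, a rotation vector about the tool's x, y, z in rad, then the opening, from 0 (shut) to 1 (fully open). A call has 1 to 8 rows; each row shifts and turns the commanded pose from where the row before left it, along the tool's axes as they then stand; what a row does not reach is not made up. A row lasts 1/10 s, in which the tool goes at most 50 mm and 8.59 degrees, less where a joint would pass 70% of its speed; a pose out of reach is approached as far as the arm can. A call with a gripper value outside its range is refused whole. The fingers move at their own pace and stop on an object; the grip force is fixed at half the most. Time passes only in rows, so rows that do not move let the fingers close. It gives the time, the measured TCP pose, the force, the opening and the grip force at its end, in the units of the state.
- manip.state(): the state, without advancing time (a new reading comes with each control period).
- manip.grab_frame(name): name is "scene" or "top"; returns (picture, depth): 480x640x3 uint8, red, green, blue; 480x640 float32, m along the optical axis (not along the pixel's ray), 0 where there is no reading.
- manip.camera_params(name): a dict with "camera_matrix" (3x3 intrinsics, pixels), "k1" (the pictures are not rectified: a ray, as slopes to the right and down, at radius r is drawn at 1 + k1 r^2 times it, then the intrinsics apply), "rvec" (rotation vector, rad) and "tvec" (3), from world to camera coordinates, as OpenCV has them. Camera axes: x right, y down, z forward; pixel columns grow to the right and rows downward; lengths in m; the calibration is good to about 2 mm. A picture is of the moment at which its call begins. camera_params takes no time and is no camera call.
- manip.job_done(): hands the job in; it is judged then, once.
Trained networks look in the newest picture that a camera, given by its name, has taken for a name from the list of things; names that differ only in an ending like _2 or _b are one class to them, and where a whole thing is asked for, a point or a joint stands for the part that bears it (a point fixed in the world has none). Each returns a list of dicts, best first, with "score" (0 to 1); they miss things now and then, are a little off and sometimes report something else, mostly with a low value. They report only what shows in the picture. A call takes as long as a camera call.
- manip.look_for(camera, label): "point" ([x, y, z] in m, in world coordinates, good to about 4 mm: the middle of the surface that is visible of it).
The state is a dict: "time": time; "joint_pos": joint angles; "joint_vel": joint speeds; "joint_efforts": joint torques, N m; "tool_pos": TCP position; "tool_rot": TCP orientation; "contact_force": force on the tool from outside, world axes, zero at the start; "ft_torque": the same for the moment, N m; "gripper_width": opening from 0.0 (shut) to 1.0 (fully open); "grasp_force": force on a finger pad.
Only numpy, scipy, OpenCV 4.12 (cv2) and the standard library are available. Lean on these libraries where they do the work, as an engineer would, in place of code of your own. Each camera call takes 0.05 s, during which the arm holds its last target. There are 200 camera calls.

## Working session

There is one attempt and no reset: what is moved stays moved. The work goes in short steps, Python scripts to look and compute and a shell command to move; the robot and the scene stay as the last step left them, time stands still between calls to the robot, and variables do not carry over. Pictures are saved under pics/ and viewed, at most 10 in all, crops included, and the job is handed in when it is done.

```bash
mkdir -p pics; ls
cat > h.py <<'E'
import numpy as np, cv2
from plant import manip
def cam(n):
    p=manip.camera_params(n); R=cv2.Rodrigues(np.array(p["rvec"],float))[0]
    return np.array(p["camera_matrix"],float),float(p["k1"]),R,np.array(p["tvec"],float).ravel()
def cloud(n,depth):
    K,k1,R,t=cam(n); v,u=np.mgrid[0:480,0:640].astype(float)
    pts=np.stack([u.ravel(),v.ravel()],1)[:,None]
    s=cv2.undistortPoints(pts,K,np.array([k1,0,0,0,0.]))[:,0]
    c=np.c_[s,np.ones(len(s))]*depth.reshape(-1,1)
    return ((c-t)@R).reshape(480,640,3)
def proj(n,P):
    K,k1,R,t=cam(n)
    return cv2.projectPoints(np.atleast_2d(np.array(P,float)),cv2.Rodrigues(R)[0],t,K,np.array([k1,0,0,0,0.]))[0][:,0]
E
python3 - <<'E'
from h import *
for n in("scene","top"):
    im,d=manip.grab_frame(n); cv2.imwrite(f"pics/{n}0.png",im[:,:,::-1]); np.savez(f"{n}0.npz",im=im,d=d)
    for l in ["chest","drawer_left_front","drawer_right_front","lid_edge","lid_hinge","lid","bushing","oil","paste","hammer","chisel"]:
        print(n,l,[(np.round(r["point"],3).tolist(),round(r["score"],2)) for r in manip.look_for(n,l)[:2]])
s=manip.state(); print(s)
E
```

```text
pics
scene chest [([0.593, 0.06, 0.071], 0.75)]
scene drawer_left_front [([0.509, 0.123, 0.022], 0.58)]
scene drawer_right_front [([0.517, -0.043, 0.021], 0.69)]
scene lid_edge [([0.645, 0.079, 0.254], 0.73)]
scene lid_hinge [([0.645, 0.081, 0.253], 0.65)]
scene lid [([0.647, 0.08, 0.252], 0.9), ([0.622, 0.119, 0.084], 0.48)]
scene bushing [([0.445, 0.044, 0.032], 0.59), ([0.593, 0.062, 0.072], 0.33)]
scene oil [([0.632, 0.333, 0.09], 0.82), ([0.648, 0.082, 0.252], 0.72)]
scene paste [([0.655, -0.218, 0.069], 0.69)]
scene hammer [([0.46, -0.268, 0.027], 0.65)]
scene chisel [([0.456, 0.332, 0.01], 0.81)]
top chest [([0.596, 0.04, 0.066], 0.79), ([0.659, 0.041, 0.246], 0.47)]
top drawer_left_front [([0.51, 0.123, 0.022], 0.83), ([0.516, -0.041, 0.02], 0.38)]
top drawer_right_front [([0.521, -0.044, 0.02], 0.83)]
top lid_edge [([0.659, 0.04, 0.243], 0.75), ([0.597, 0.04, 0.071], 0.23)]
top lid_hinge [([0.655, 0.042, 0.241], 0.66)]
top lid [([0.656, 0.037, 0.244], 0.68)]
top bushing []
top oil [([0.636, 0.316, 0.086], 0.85)]
top paste [([0.661, -0.228, 0.081], 0.74)]
top hammer [([0.469, -0.276, 0.026], 0.76)]
top chisel [([0.464, 0.326, 0.011], 0.6), ([0.514, 0.125, 0.014], 0.37)]
{'time': 1.2, 'joint_pos': array([ 1.03801876e+00,  5.27223792e-02,  1.61290787e+00,  1.73994588e-05,
        1.47601561e+00, -1.19018559e-01]), 'joint_vel': array([ 0.00165084,  0.00089149,  0.00025196, -0.00018106, -0.00067305,
        0.00066964]), 'joint_efforts': array([ 1.46395126e-05, -3.93703759e+01, -3.70449615e+01, -1.53956257e-04,
        9.24147935e-04, -1.19644233e-05]), 'tool_pos': array([0.25127722, 0.57223576, 0.25628498]), 'tool_rot': array([-1.67213893e-05,  2.05407752e-01,  9.78676481e-01, -2.24281036e-05]), 'contact_force': array([-0.08854529, -0.29373216, -1.1401053 ]), 'ft_torque': array([-0.01810456, -0.00375414, -0.03256778]), 'grasp_force': 0.0, 'gripper_width': 0.9979530065299062}
```

View pics/scene0.png

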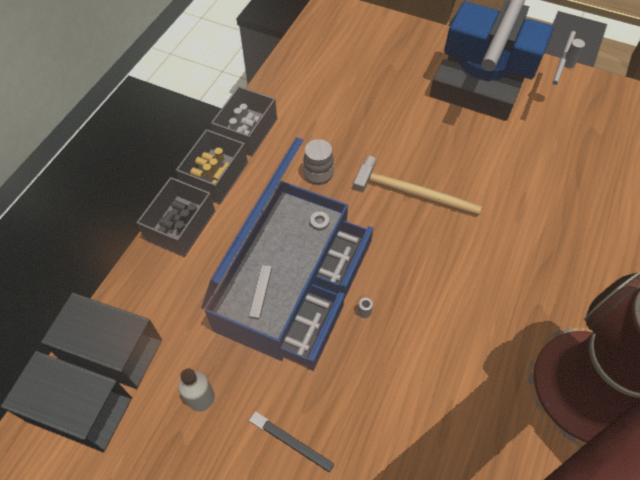

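View pics/top0.png

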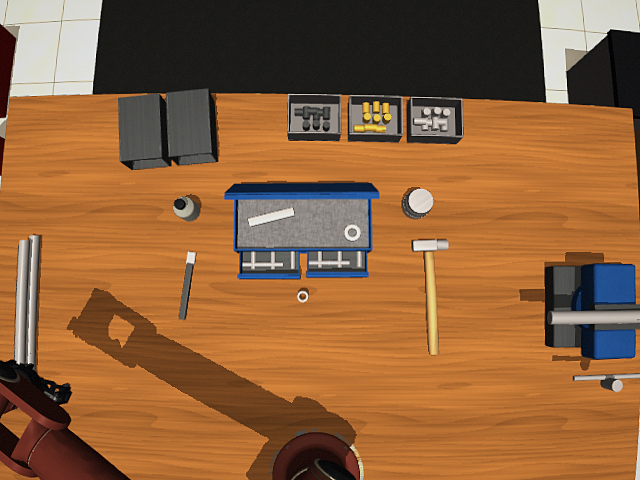

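The scene picture shows the chest at about (280,265) with its lid leaning forward, the drawers at (315,325) and (345,255), and the bushing at (365,307). In the top picture the drawer fronts are at row ~275 (columns 240–298 and 306–367), the bushing at (303,296), the lid edge at rows 185–197, and the bottle and jar stand clear at the sides. Next I'll measure the chest's pose from depth.

Run:
```python
from h import *
for n in("top","scene"):
    z=np.load(f"{n}0.npz"); im=z["im"].astype(int); P=cloud(n,z["d"]); 
    blue=(im[...,2]>im[...,0]*1.6+10)&(z["d"]>0)&(P[...,0]<0.85)&(P[...,0]>.35)&(abs(P[...,1]-.04)<.25)
    Q=P[blue]
    print(n,len(Q))
    # lid
    L=Q[Q[:,2]>.13]
    c=L.mean(0); U,S,V=np.linalg.svd(L-c,full_matrices=False); print("lid n",V[2],"long",V[0],"c",c,"z",np.percentile(L[:,2],[1,50,99]),"y",np.percentile(L[:,1],[.5,99.5]), "x",np.percentile(L[:,0],[.5,99.5]))
    top=L[L[:,2]>np.percentile(L[:,2],99)-.006]; print("edge",top.mean(0),np.polyfit(top[:,1],top[:,0],1))
    rim=Q[(abs(Q[:,2]-.1)<.006)]
    if len(rim)>20:
        r=cv2.minAreaRect(rim[:,:2].astype(np.float32)); print("rim",r,len(rim), rim[:,2].mean())
    D=Q[(abs(Q[:,2]-.06)<.006)&(Q[:,0]<.58)]
    for s in(1,-1):
        d=D[(D[:,1]-.04)*s>0]
        if len(d)<10: continue
        # front strip: per-y min x
        b=np.round(d[:,1]/.006); ys=[];xs=[]
        for k in np.unique(b):
            m=d[b==k]; 
            if len(m)>=1: ys.append(m[:,1].mean()); xs.append(m[:,0].min())
        xs=np.array(xs);ys=np.array(ys);g=xs<np.median(xs)+.012
        print("drawer",s,"y",d[:,1].min(),d[:,1].max(),"front fit",np.polyfit(ys[g],xs[g],1),np.median(xs),"z",d[:,2].mean())
    # bushing: nonblue near
    m=(abs(P[...,0]-.445)<.035)&(abs(P[...,1]-.044)<.035)&(P[...,2]>.03)&(P[...,2]<.05)&~blue
    B=P[m]; print("bush",len(B),B.mean(0),B.min(0),B.max(0))
```

```text
top 3872
lid n [-0.9316228  -0.01991044 -0.36288088] long [ 0.01874727 -0.99980162  0.00672702] c [0.65809108 0.04418206 0.22231239] z [0.13592278 0.24636521 0.2564731 ] y [-0.11328563  0.20065656] x [0.63572622 0.68963267]
edge [0.6462672  0.04562299 0.25280017] [-0.02246698  0.64729221]
rim ((0.6208409070968628, 0.043112099170684814), (0.15640471875667572, 0.31904008984565735), 1.0786992311477661) 436 0.09985323538247597
drawer 1 y 0.04060841215965008 0.19793446735399664 front fit [-0.01372152  0.48035164] 0.47881237001156324 z 0.05936455817876288
drawer -1 y -0.11517268616168556 0.030174239266973577 front fit [-0.01703727  0.48532784] 0.4861096628274457 z 0.059573876798483874
bush 85 [0.44384896 0.04416223 0.03975265] [0.42561975 0.02691225 0.0324605 ] [0.47807991 0.07796502 0.04649766]
scene 1532
lid n [ 0.15003166  0.00265885 -0.98867762] long [-2.06031291e-02  9.99787637e-01 -4.37792167e-04] c [0.64332558 0.05178998 0.25065278] z [0.24686744 0.25070119 0.25500609] y [-0.10980767  0.18188196] x [0.6366094  0.65037571]
edge [0.64347619 0.05112619 0.25117682] [-0.01972869  0.64448484]
rim ((0.5442304611206055, 0.0234830379486084), (0.004633662290871143, 0.2715001702308655), 1.5920188426971436) 133 0.09961872079992458
drawer 1 y 0.04797256215506242 0.18652888173795057 front fit [-0.01841161  0.48041446] 0.47803740986238313 z 0.058616570433847305
drawer -1 y -0.1100014697069436 0.03240504954536999 front fit [-0.03050621  0.48412418] 0.4850420015633252 z 0.05883901144973941
bush 156 [0.44130358 0.04556137 0.03814405] [0.42231261 0.02820736 0.03006941] [0.47820665 0.07879126 0.04784699]
```

```bash
python3 -m inch '[[[0,0,0],[0,0,-0.144],0],[[0,0,0],[0,0,-0.144],0],[[0,0,0],[0,0,-0.145],0],[[-0.012,-0.037,0],[0,0,0],0],[[-0.012,-0.037,0],[0,0,0],0],[[-0.012,-0.037,0],[0,0,0],0],[[-0.012,-0.037,0],[0,0,0],0],[[-0.012,-0.037,0],[0,0,0],0]]'; python3 -m inch '[[[-0.012,-0.037,0],[0,0,0],0],[[-0.012,-0.037,0],[0,0,0],0],[[-0.012,-0.037,0],[0,0,0],0],[[-0.012,-0.037,0],[0,0,0],0],[[-0.012,-0.037,0],[0,0,0],0],[[-0.012,-0.037,0],[0,0,0],0],[[-0.01,-0.037,0],[0,0,0],0],[[0,0,0],[0,0,0],0]]'
```

```text
time: 2.0
tool_pos: [0.3151, 0.387, 0.2564]
tool_rot: [0.0, -0.01, 1.0, 0.0]
contact_force: [-0.3, -0.5, 0.9]
gripper_width: 0.002
grasp_force: 0.0
time: 2.8
tool_pos: [0.4027, 0.1278, 0.2566]
tool_rot: [0.001, -0.007, 1.0, -0.001]
contact_force: [-0.3, -0.4, 0.3]
gripper_width: 0.002
grasp_force: 0.0
```

```bash
python3 -m inch '[[[0,-0.004,0.032],[0,0,0],0],[[0,0,0.032],[0,0,0],0],[[0,0,0.032],[0,0,0],0],[[0,0,0.032],[0,0,0],0],[[0,0,0.032],[0,0,0],0],[[0,0,0.033],[0,0,0],0],[[0,0,0],[0,-0.149,0],0],[[0,0,0],[0,0,0],0]]'
```

```text
time: 3.6
tool_pos: [0.3966, 0.1273, 0.0584]
tool_rot: [0.07, -0.01, 0.998, 0.0]
contact_force: [-0.8, -0.3, -0.1]
gripper_width: 0.002
grasp_force: 0.0
```

```bash
python3 -m inch '[[[-0.0198,-0.002,0.002],[0,0,0],0],[[-0.0198,0,0.003],[0,0,0],0],[[-0.0148,0,0.0022],[0,0,0],0],[[-0.01,0,0.0015],[0,0,0],0],[[-0.01,0,0.0015],[0,0,0],0],[[-0.01,0,0.0015],[0,0,0],0],[[-0.01,0,0.0015],[0,0,0],0],[[0,0,0],[0,0,0],0]]'
```

```text
time: 4.4
tool_pos: [0.4988, 0.1269, 0.0649]
tool_rot: [0.075, -0.01, 0.997, 0.001]
contact_force: [-0.4, 0.7, 0.7]
gripper_width: -0.001
grasp_force: 0.0
```

```bash
python3 -m inch '[[[-0.006,0,0.001],[0,0,0],0],[[-0.006,0,0.001],[0,0,0],0],[[-0.003,0,0.0005],[0,0,0],0],[[-0.002,0,0],[0,0,0],0]]'
python3 - <<'E'
from h import *
im,d=manip.grab_frame("scene"); cv2.imwrite("pics/s1.png",cv2.resize(im[160:400,180:500,::-1],(800,600)));
E
```

```text
time: 4.8
tool_pos: [0.5141, 0.1272, 0.0639]
tool_rot: [0.074, -0.01, 0.997, 0.001]
contact_force: [-2.4, -0.5, -1.5]
gripper_width: 0.001
grasp_force: 1.0
```

View pics/s1.png

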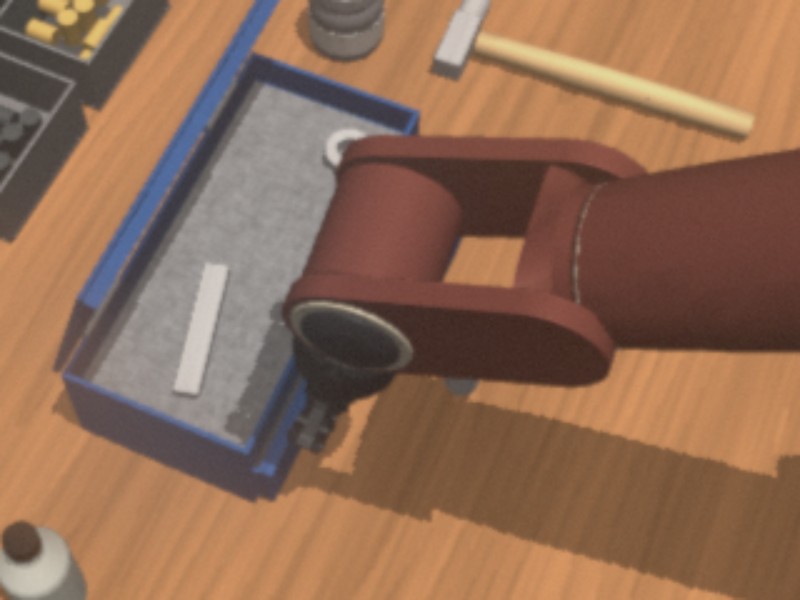

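The crop shows the fingertips on the left drawer's front at about (315,430), with the drawer nearly home. I'll continue until I feel the stop.

```bash
python3 -m inch '[[[-0.002,0,0.0003],[0,0,0],0],[[-0.002,0,0.0003],[0,0,0],0],[[0,0,0],[0,0,0],0]]';python3 -m inch '[[[-0.002,0,0.0003],[0,0,0],0],[[-0.001,0,0],[0,0,0],0],[[0,0,0],[0,0,0],0]]'
```

```text
time: 5.15
tool_pos: [0.517, 0.1273, 0.0638]
tool_rot: [0.072, -0.01, 0.997, 0.001]
contact_force: [-7.3, -0.7, 4.4]
gripper_width: -0.002
grasp_force: 3.7
time: 5.45
tool_pos: [0.5175, 0.1273, 0.0637]
tool_rot: [0.068, -0.01, 0.998, 0.0]
contact_force: [-20.2, -1.1, 14.6]
gripper_width: 0.003
grasp_force: 10.1
```

```bash
python3 -m inch '[[[0.03,0,-0.0045],[0,0,0],0],[[0.03,0,-0.0045],[0,0,0],0],[[0.03,0,-0.0045],[0,0,0],0],[[-0.006,0,-0.04],[0,0,0],0],[[-0.006,0,-0.04],[0,0,0],0],[[0,-0.042,0],[0,0,0],0],[[0,-0.042,0],[0,0,0],0],[[0,-0.042,0],[0,0,0],0]]';python3 -m inch '[[[0,-0.04,0],[0,0,0],0],[[0,0,0],[0,0,0],0],[[0.006,0,0.04],[0,0,0],0],[[0.006,0,0.04],[0,0,0],0],[[0,0,0],[0,0,0],0]]'
```

```text
time: 6.25
tool_pos: [0.4337, -0.0017, 0.1469]
tool_rot: [0.077, -0.01, 0.997, 0.0]
contact_force: [1.2, 0.2, -0.2]
gripper_width: 0.004
grasp_force: 0.0
time: 6.75
tool_pos: [0.4293, -0.0387, 0.0589]
tool_rot: [0.069, -0.01, 0.998, 0.002]
contact_force: [-1.0, 0.1, -0.2]
gripper_width: 0.0
grasp_force: 0.0
```

```bash
python3 -m inch '[[[-0.0198,0,0.002],[0,0,0],0],[[-0.0148,0,0.002],[0,0,0],0],[[-0.01,0,0.0015],[0,0,0],0],[[-0.01,0,0.0015],[0,0,0],0],[[-0.01,0,0.0015],[0,0,0],0],[[-0.01,0,0.0015],[0,0,0],0],[[-0.01,0,0.0015],[0,0,0],0],[[-0.003,0,0],[0,0,0],0]]';python3 -m inch '[[[-0.002,0,0.0003],[0,0,0],0],[[-0.002,0,0.0003],[0,0,0],0],[[0,0,0],[0,0,0],0]]'
```

```text
time: 7.55
tool_pos: [0.5209, -0.0386, 0.0656]
tool_rot: [0.071, -0.01, 0.997, 0.001]
contact_force: [-17.6, -0.0, 13.9]
gripper_width: -0.001
grasp_force: 8.6
time: 7.85
tool_pos: [0.5212, -0.0385, 0.0646]
tool_rot: [0.067, -0.01, 0.998, 0.001]
contact_force: [-24.4, -1.5, 17.8]
gripper_width: 0.005
grasp_force: 12.1
```

```bash
python3 -m inch '[[[0.03,0,-0.0045],[0,0,0],0],[[0.03,0,-0.0045],[0,0,0],0],[[0.03,0,-0.0045],[0,0.149,0],0],[[0,0.02,-0.045],[0,0,0],0],[[0,0.02,-0.045],[0,0,0],0],[[0,0.02,-0.045],[0,0,0],0],[[0,0.02,-0.045],[0,0,0],0],[[0,0,-0.045],[0,0,0],0]]';python3 -m inch '[[[0.02,0,-0.045],[0,0,0],0],[[0,0,0],[0,0,0],0]]'
python3 - <<'E'
from h import *
for n in("scene","top"):
    im,d=manip.grab_frame(n); cv2.imwrite(f"pics/{n}2.png",im[:,:,::-1])
    P=cloud(n,d); im=im.astype(int)
    blue=(im[...,2]>im[...,0]*1.6+10)&(d>0)&(P[...,0]<0.85)&(P[...,0]>.48)&(abs(P[...,1]-.04)<.18); Q=P[blue]
    D=Q[(abs(Q[:,2]-.057)<.008)&(Q[:,0]<.58)]
    for s in(1,-1):
        q=D[(D[:,1]-.04)*s>0]
        if len(q): print(n,s,len(q),np.percentile(q[:,0],[2,10,50]),q[:,1].mean())
    L=Q[Q[:,2]>.13]; top=L[L[:,2]>np.percentile(L[:,2],99)-.006]; print("edge",top.mean(0))
    for l in ["drawer_left_front","drawer_right_front","bushing"]:
        print(n,l,[(np.round(r["point"],3).tolist(),round(r["score"],2)) for r in manip.look_for(n,l)[:1]])
E
```

```text
time: 8.65
tool_pos: [0.4337, 0.0414, 0.2932]
tool_rot: [0.001, -0.011, 1.0, 0.0]
contact_force: [1.1, 0.0, -0.6]
gripper_width: -0.003
grasp_force: 0.0
time: 8.85
tool_pos: [0.4155, 0.0394, 0.3448]
tool_rot: [0.008, -0.01, 1.0, -0.001]
contact_force: [0.4, -0.1, 0.6]
gripper_width: 0.001
grasp_force: 0.0
scene 1 172 [0.5294156  0.5302669  0.53348222] 0.12659952018487955
scene -1 141 [0.53380425 0.53463728 0.53861254] -0.07390866604699187
edge [0.64335154 0.05200739 0.25089355]
scene drawer_left_front [([0.531, 0.131, 0.058], 0.67)]
scene drawer_right_front [([0.538, -0.033, 0.056], 0.94)]
scene bushing [([0.442, 0.046, 0.029], 0.6)]
top 1 326 [0.52744734 0.52979943 0.53470096] 0.12437801114379886
top -1 307 [0.53238299 0.53353737 0.53836099] -0.04044224673407045
edge [0.64624973 0.04408885 0.25270919]
top drawer_left_front [([0.534, 0.123, 0.064], 0.76)]
top drawer_right_front [([0.543, -0.038, 0.055], 0.94)]
top bushing []
```

View pics/scene2.png

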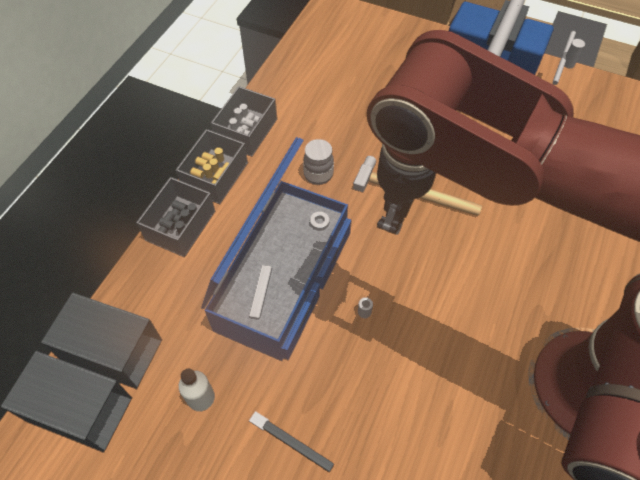

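Both drawers are flush: the fronts measure 0.530 and 0.534, as expected when shut. The bushing is unmoved at (365,305) and the lid is untouched. Now I'll go over and behind the lid.

```bash
python3 -m inch '[[[-0.038,0,0],[0,0,0],0],[[-0.038,0,0],[0,0,0],0],[[-0.038,0,0],[0,0,0],0],[[-0.038,0,0],[0,0,0],0],[[-0.038,0,0],[0,0,0],0],[[-0.038,0,0],[0,0,0],0],[[-0.038,0,0],[0,0,0],0],[[-0.038,0,0],[0,0,0],0]]';python3 -m inch '[[[0,0,0.033],[0,0,0],0],[[0,0,0.033],[0,0,0],0],[[0,0,0.033],[0,0,0],0],[[0,0,0],[0,0,0],0]]'
python3 - <<'E'
import numpy as np
r=.125
for t in np.arange(1.21,-.01,-.0605): print(round(t,3),np.round([.694-r*np.cos(t)+.007*np.sin(t)+.011,.101+r*np.sin(t)+.007*np.cos(t)+.025],4))
E
```

```text
time: 10.05
tool_pos: [0.7188, 0.0451, 0.3342]
tool_rot: [-0.001, -0.01, 1.0, 0.0]
contact_force: [0.7, 0.5, 0.8]
gripper_width: 0.001
grasp_force: 0.0
time: 10.45
tool_pos: [0.7141, 0.0451, 0.2281]
tool_rot: [-0.007, -0.01, 1.0, 0.0]
contact_force: [-0.1, 0.2, -1.1]
gripper_width: 0.0
grasp_force: 0.0
1.21 [0.6674 0.2454]
1.15 [0.6603 0.2429]
1.089 [0.6533 0.24  ]
1.028 [0.6465 0.2367]
0.968 [0.6399 0.2329]
0.908 [0.6336 0.2288]
0.847 [0.6275 0.2243]
0.786 [0.6217 0.2194]
0.726 [0.6162 0.2142]
0.666 [0.611  0.2087]
0.605 [0.6062 0.2029]
0.544 [0.6017 0.1967]
0.484 [0.5976 0.1904]
0.424 [0.5939 0.1838]
0.363 [0.5906 0.1769]
0.302 [0.5878 0.1699]
0.242 [0.5853 0.1628]
0.182 [0.5833 0.1554]
0.121 [0.5818 0.148 ]
0.06 [0.5807 0.1405]
0.0 [0.58  0.133]
```

```bash
python3 -m inch '[[[0.015,0,-0.017],[0,0,0],0],[[0.015,0,0],[0,0,0],0],[[0.008,0,0],[0,0,0],0],[[0,0,0],[0,0,0],0]]'
```

```text
time: 10.85
tool_pos: [0.6792, 0.0444, 0.2553]
tool_rot: [0.001, -0.01, 1.0, -0.0]
contact_force: [-0.1, -0.4, 1.0]
gripper_width: 0.001
grasp_force: 0.0
```

```bash
python3 -m inch '[[[0.004,0,0.006],[0,0,0],0],[[0.004,0,0],[0,0,0],0],[[0.004,0,0],[0,0,0],0],[[0.003,0,0.001],[0,0,0],0],[[0,0,0],[0,0,0],0]]'
```

```text
time: 11.35
tool_pos: [0.6642, 0.0441, 0.2469]
tool_rot: [-0.0, -0.01, 1.0, -0.0]
contact_force: [1.2, 0.7, -0.8]
gripper_width: -0.001
grasp_force: 0.7
```

```bash
python3 -m inch '[[[0.004,0,0.004],[0,0,0],0],[[0.007,0,0.003],[0,0,0],0],[[0.0068,0,0.0033],[0,0,0],0],[[0.0066,0,0.0038],[0,0,0],0],[[0.0063,0,0.0041],[0,0,0],0],[[0.0061,0,0.0045],[0,0,0],0],[[0.0058,0,0.0049],[0,0,0],0],[[0,0,0],[0,0,0],0]]'
```

```text
time: 12.15
tool_pos: [0.6203, 0.0434, 0.2178]
tool_rot: [-0.002, -0.01, 1.0, 0.0]
contact_force: [0.6, 0.4, -0.4]
gripper_width: -0.002
grasp_force: 0.0
```

Run:
```python
from h import *
im,d=manip.grab_frame("scene"); cv2.imwrite("pics/s3.png",cv2.resize(im[80:380,140:540,::-1],(800,600)))
P=cloud("scene",d); im=im.astype(int)
blue=(im[...,2]>im[...,0]*1.6+10)&(d>0)&(P[...,0]<0.85)&(P[...,0]>.48)&(abs(P[...,1]-.04)<.18); Q=P[blue]
L=Q[Q[:,2]>.13]; top=L[L[:,2]>np.percentile(L[:,2],99)-.006]; e=top.mean(0);print(e,np.arctan2(e[2]-.101,.694-e[0])-.044)
```

```text
[0.58255388 0.10022188 0.21375997] 0.7472581287989353
```

View pics/s3.png

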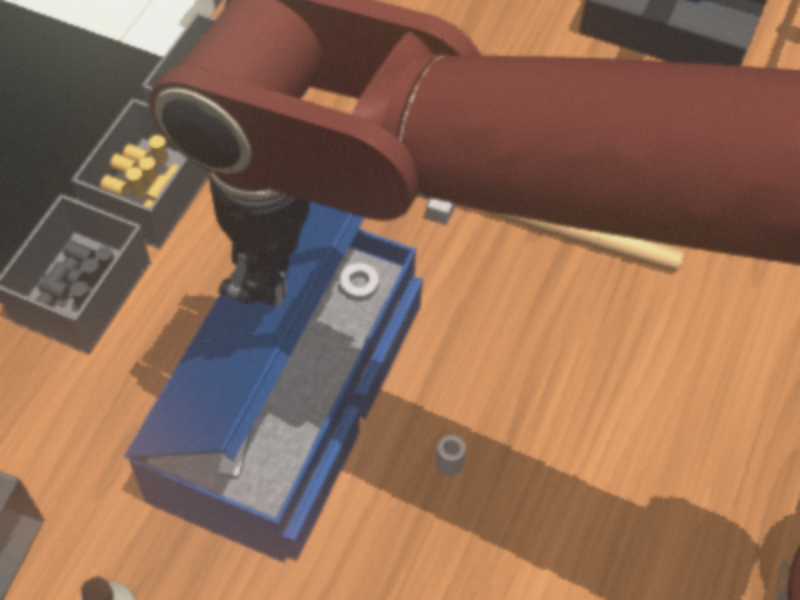

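The fingertips at (260,285) are on the lid's outer face, the lid follows at about 0.75 rad, and everything else is in place.

```bash
python3 -m inch '[[[0.0055,0,0.0052],[0,0,0],0],[[0.0052,0,0.0055],[0,0,0],0],[[0.0048,0,0.0058],[0,0,0],0],[[0.0045,0,0.0062],[0,0,0],0],[[0.0041,0,0.0063],[0,0,0],0],[[0.0037,0,0.0066],[0,0,0],0],[[0.0033,0,0.0069],[0,0,0],0],[[0,0,0],[0,0,0],0]]'
```

```text
time: 13.0
tool_pos: [0.5894, 0.0427, 0.1751]
tool_rot: [-0.002, -0.01, 1.0, 0.0]
contact_force: [0.1, -0.8, 0.2]
gripper_width: 0.002
grasp_force: 0.0
```

```bash
python3 -m inch '[[[0.0028,0,0.007],[0,0,0],0],[[0.0025,0,0.007],[0,0,0],0],[[0.002,0,0.0072],[0,0,0],0],[[0.0015,0,0.007],[0,0,0],0],[[0.001,0,0.005],[0,0,0],0],[[0.0005,0,0.004],[0,0,0],0],[[0,0,0.003],[0,0,0],0],[[0,0,0],[0,0,0],0]]'; python3 -m inch '[[[0,0,0.002],[0,0,0],0],[[0,0,0.001],[0,0,0],0],[[0,0,0],[0,0,0],0]]'
```

```text
time: 13.8
tool_pos: [0.58, 0.0425, 0.136]
tool_rot: [-0.001, -0.01, 1.0, 0.0]
contact_force: [0.3, 0.0, 0.7]
gripper_width: -0.003
grasp_force: 0.0
time: 14.1
tool_pos: [0.5803, 0.0425, 0.1336]
tool_rot: [-0.0, -0.01, 1.0, 0.0]
contact_force: [0.6, 0.1, 0.2]
gripper_width: 0.002
grasp_force: 0.0
```

```bash
python3 -m inch '[[[0,0,0.002],[0,0,0],0],[[0,0,0.001],[0,0,0],0],[[0,0,0],[0,0,0],0]]'; python3 -m inch '[[[0,0,0.001],[0,0,0],0],[[0,0,0.001],[0,0,0],0],[[0,0,0],[0,0,0],0]]'
```

```text
time: 14.4
tool_pos: [0.5806, 0.0425, 0.133]
tool_rot: [-0.0, -0.01, 1.0, -0.0]
contact_force: [-5.3, 0.5, 11.5]
gripper_width: -0.0
grasp_force: 5.4
time: 14.7
tool_pos: [0.5807, 0.0425, 0.1329]
tool_rot: [-0.0, -0.01, 1.0, -0.0]
contact_force: [-11.2, 0.8, 20.8]
gripper_width: -0.001
grasp_force: 9.8
```

```bash
python3 -m inch '[[[0,0,-0.01],[0,0,0],0],[[0,0,-0.04],[0,0,0],0],[[0,0,-0.045],[0,0,0],0],[[0.03,0,-0.045],[0,0,0],0],[[0.04,0,-0.03],[0,0,0],0],[[0.04,0,0],[0,0,0],0],[[0.04,0,0],[0,0,0],0],[[0,0,0],[0,0,0],0]]'
python3 - <<'E'
from h import *
for n in("scene","top"):
    im,d=manip.grab_frame(n); cv2.imwrite(f"pics/{n}4.png",im[:,:,::-1])
    P=cloud(n,d); im=im.astype(int)
    blue=(im[...,2]>im[...,0]*1.6+10)&(d>0)&(P[...,0]<0.85)&(P[...,0]>.48)&(abs(P[...,1]-.04)<.18); Q=P[blue]
    D=Q[(abs(Q[:,2]-.055)<.01)&(Q[:,0]<.58)]
    for s in(1,-1):
        q=D[(D[:,1]-.04)*s>0]
        if len(q): print(n,s,len(q),np.percentile(q[:,0],[2,10,50]))
    L=Q[Q[:,2]>.09]; print("lid",len(L),np.linalg.lstsq(np.c_[L[:,:2],np.ones(len(L))],L[:,2],rcond=None)[0],np.percentile(L[:,2],[1,50,99]))
E
```

```text
time: 15.5
tool_pos: [0.4296, 0.0399, 0.2952]
tool_rot: [0.001, -0.01, 1.0, -0.0]
contact_force: [0.5, -0.1, -0.3]
gripper_width: 0.003
grasp_force: 0.0
scene 1 274 [0.5288179  0.53000157 0.53380046]
scene -1 174 [0.53291467 0.53391865 0.53806289]
lid 10949 [-0.00037632 -0.0004789   0.10768534] [0.10310732 0.1074469  0.11153748]
top 1 135 [0.52720032 0.52789873 0.53133776]
top -1 174 [0.53230912 0.53275886 0.53552082]
lid 9478 [ 0.0013069  -0.00083494  0.10683485] [0.10055754 0.10760411 0.11439763]
```

View pics/scene4.png

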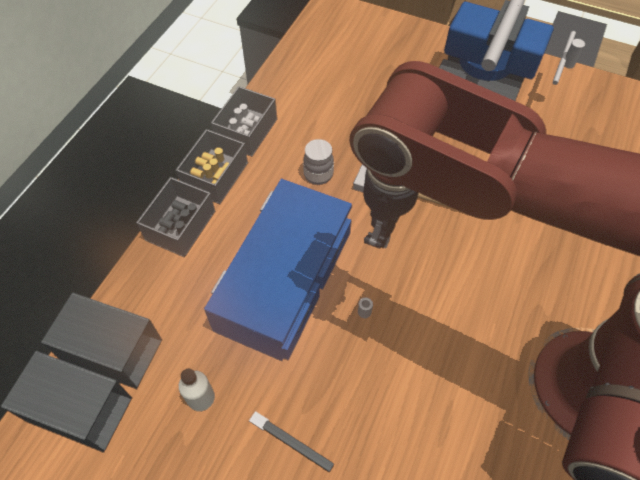

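The picture shows the lid flat (slope about 0, height 0.1075) at (280,265) and both drawers flush. The bushing at (365,307), bottle, jar and chisel are where they were, and the arm is clear.

```bash
python3 -c "
from plant import manip
print(manip.job_done())"
```

```text
the job is handed in; nothing more can be done
None
```

I pushed both drawers home against their stops and swung the lid down gently until it lay flat and shut. The job was handed in at about 15.6 s with the arm clear, and nothing around the chest had visibly moved.

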